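# Feel along a row of valve tappets

## Robot

A 7-joint arm with a two-finger parallel gripper is mounted at the origin on the work surface. World frame = base frame: x ahead of the robot, y to its left, z up, the work surface at z = 0. Lengths are in m, angles in rad, forces in N, time in s.
With the tool pointing down it reaches from about 0.4 to 0.85 m from the base axis. Payload 10.4 kg.
Tool frame: the origin (TCP) lies at the very end of the fingers, on their centre line; the grasp point (between the pads) lies 19 mm behind it (manip.grip_point_offset is the z of the grasp point in the tool frame, in m); z points along the fingers, y is the direction in which the jaws open and shut (so a half turn about z gives the same grasp; the last joint's range is limited). The gripper opens to 85 mm and grips with 20 to 120 N. Pads are 22 mm wide; open, the fingers measure 114 mm over their backs; the gripper's body (76 mm by 85 mm) begins 54 mm behind the grasp point. The pads swing forward as they close: fully open they stand 13 mm farther back than shut.
Start: joints at [-1.246, 0.332, -0.065, 1.46, 0.022, 1.35, -0.088], TCP at [0.213, 0.588, 0.231] pointing down, gripper open.
Joint ranges: [-2.6, 2.6], [-0.5, 2.12], [-1.47, 1.34], [0.16, 2.42], [-1.27, 4.41], [0.06, 2.06], [-2.6, 2.6]. Speed limits (rad/s): [2.22, 2.22, 2.79, 2.79, 3.14, 3.14, 3.14].

## Interface

Orientations are given as a unit quaternion [x, y, z, w].
In Python, from workcell import manip, camera, get_calibration, hand_in gives the robot as it stands.
- The arm moves only by the shell command python3 -m pendant 'ROWS' [FORCE]. ROWS is JSON, a list of rows, each a list of 5 numbers: the shift along the tool's x, y, z in units of 40 mm (1.0 is 40 mm), then the turn about the tool's z in units of 6 degrees (1.0 is 6 degrees), then the closure, from 0 (fully open) to 1 (shut). A call has 1 to 5 rows; each row is the pose to reach, as a shift and turn from the pose commanded when the call began, along the tool's axes at that moment; what a row does not reach only later rows make up. A row lasts 1/8 s, in which the tool goes at most 62.5 mm and 10.7 degrees, less where a joint would pass 70% of its speed; a pose out of reach is approached as far as the arm can. A call with a gripper value outside its range is refused whole. The fingers move at their own pace and stop on an object; FORCE is the grip in N (left out, the last holds). Time passes only in rows, so rows that repeat a pose let the fingers close. It gives the time, the measured TCP pose, the force and the opening at its end, in the units of the state.
- manip.get_obs(): the state, without advancing time (a new reading comes with each control period).
- camera(name): name is "side" or "top"; returns (picture, depth): 420x560x3 uint8, red, green, blue; 420x560 float32, m along the optical axis (not along the pixel's ray), 0 where there is no reading.
- get_calibration(name): a dict with "vfov" (degrees; the focal length in pixels is half the picture's height over the tangent of half this angle, whatever the lens; pixels are square), "cx", "cy" (the principal point, pixels), "distortion" ([k1, k2, p1, p2, k3] as OpenCV has them; the pictures are not rectified), "position" and "rotation" of the camera in the world. Camera axes: x right, y down, z forward; pixel columns grow to the right and rows downward; lengths in m; the calibration is good to about 2 mm. A picture is of the moment at which its call begins. get_calibration takes no time and is no camera call.
- hand_in(): hands the job in, once; it reports no verdict.
The state is a dict: "clock": time; "joint_pos": joint angles; "joint_velocities": joint speeds; "tau": joint torques, N m; "position": TCP position; "ee_rot": TCP orientation; "ft_force": force on the tool from outside, world axes, zero at the start; "torque": the same for the moment, N m; "grip_width": opening from 0.0 (shut) to 1.0 (fully open).
Only numpy, scipy, OpenCV 4.12 (cv2) and the standard library are available. Lean on these libraries where they do the work, as an engineer would, in place of code of your own. Each camera call takes 0.05 s, during which the arm holds its last target.

## Task

Check the five sprung tappets of the cam carrier for sticking: with the fingertips, run along the row from the yellow-painted end to the other, gently pressing each domed tappet a few millimetres down in turn and never to the bottom of its travel. Stop on the last tappet and finish while still holding it part-way down with the fingertips, the other four being up again. Do not lift or shift the carrier, grasp nothing, and leave the things around it alone.

Things in the scene. Friction and masses are not known exactly. Their poses are not given: they have to be found in the camera images.
- carrier: loose aluminium cam carrier (3.5 kg or so) lying flat on the bench: a block 236 mm long (own x), 56 mm wide (own y), 46 mm high, with a foot flange 70 mm wide and 14 mm high. Origin: centre of its underside; z up. The top of its -x end is painted yellow. Five steel tappets with domed tops stand in a row along the middle of its top face, 44 mm apart, at own x = -88, -44, 0, 44, 88 mm, each in a brass collar. It may lie at any yaw.
- tappet1_top (a point): top of the dome of the 1st (nearest the yellow end) tappet: a slippery oiled dark steel dome, part of a ball of 18 mm radius, standing 13 mm proud of the block's top face (59 mm above the bench) when up. The point sinks with the tappet.
- tappet1 (a joint): how far the 1st (nearest the yellow end) tappet is pressed down, m: 0 up, 0.009 bottomed. A light spring (about 1 N at first touch, 4 N at the bottom) brings it back up.
- tappet2_top (a point): top of the dome of the 2nd tappet: a slippery oiled dark steel dome, part of a ball of 18 mm radius, standing 13 mm proud of the block's top face (59 mm above the bench) when up. The point sinks with the tappet.
- tappet2 (a joint): how far the 2nd tappet is pressed down, m: 0 up, 0.009 bottomed. A light spring (about 1 N at first touch, 4 N at the bottom) brings it back up.
- tappet3_top (a point): top of the dome of the 3rd (middle) tappet: a slippery oiled dark steel dome, part of a ball of 18 mm radius, standing 13 mm proud of the block's top face (59 mm above the bench) when up. The point sinks with the tappet.
- tappet3 (a joint): how far the 3rd (middle) tappet is pressed down, m: 0 up, 0.009 bottomed. A light spring (about 1 N at first touch, 4 N at the bottom) brings it back up.
- tappet4_top (a point): top of the dome of the 4th tappet: a slippery oiled dark steel dome, part of a ball of 18 mm radius, standing 13 mm proud of the block's top face (59 mm above the bench) when up. The point sinks with the tappet.
- tappet4 (a joint): how far the 4th tappet is pressed down, m: 0 up, 0.009 bottomed. A light spring (about 1 N at first touch, 4 N at the bottom) brings it back up.
- tappet5_top (a point): top of the dome of the 5th and last (at the unpainted end) tappet: a slippery oiled dark steel dome, part of a ball of 18 mm radius, standing 13 mm proud of the block's top face (59 mm above the bench) when up. The point sinks with the tappet.
- tappet5 (a joint): how far the 5th and last (at the unpainted end) tappet is pressed down, m: 0 up, 0.009 bottomed. A light spring (about 1 N at first touch, 4 N at the bottom) brings it back up.
- socket: loose steel wrench socket, 28 mm diameter, 40 mm high, upright beside the carrier; origin centre of its underside. Not to be disturbed.
- plug: loose white spark plug, 22 mm diameter, 52 mm high, upright beside the carrier; origin centre of its underside. Not to be disturbed.
- jar: loose amber glass jar with red lid, 44 mm diameter, 55 mm high, upright beside the carrier; origin centre of its underside. Not to be disturbed.
- driver: loose screwdriver with orange handle, 170 mm long, lying beside the carrier along its own x. Not to be disturbed.

How it is judged:
By the outcome, as a careful person would: the job done as asked, in the order asked, and still so for the second after the job is handed in, while the arm keeps its last pose, push and grip.
It also fails if it takes over 38 s, if anything falls off the work surface, if the arm or the gripper's body presses on something with over 40 N, if the wrist force passes 120 N, or if a joint passes its speed limit or range.

## Working session

There is one attempt and no reset: what is moved stays moved. The work goes in short steps, Python scripts to look and compute and a shell command to move; the robot and the scene stay as the last step left them, time stands still between calls to the robot, and variables do not carry over. Pictures are saved under pics/ and viewed, and the job is handed in when it is done.

```bash
mkdir -p pics; ls
python3 - <<'E'
from workcell import manip,camera,get_calibration
import cv2,numpy as np
print(manip.get_obs())
for n in("top","side"):
    p,d=camera(n); cv2.imwrite(f"pics/{n}0.png",p[...,::-1]); np.savez(f"{n}0.npz",p=p,d=d); print(n,get_calibration(n))
E
```

```text
pics
{'clock': 0.0, 'joint_pos': array([-1.2456049 ,  0.33288871, -0.06467209,  1.46095696,  0.02160795,
        1.3499099 , -0.08849266]), 'joint_velocities': array([-0.00038901,  0.00123016, -0.00031389, -0.00113371, -0.0009948 ,
       -0.00010204,  0.00135037]), 'tau': array([-1.48121940e-04, -6.25425768e+01,  4.92014852e-02, -3.91615891e+01,
        1.62466429e-02,  9.62122431e-03,  1.85926018e-05]), 'position': array([0.21290643, 0.58720816, 0.23049788]), 'ee_rot': array([ 1.73018583e-01,  9.84918287e-01, -7.28805522e-04, -8.45366029e-05]), 'ft_force': array([-0.73021976, -0.29445691,  0.63192457]), 'torque': array([-0.06410506,  0.0422293 ,  0.00827952]), 'grip_width': 0.9982842259805966}
top {'vfov': 46.17618066223211, 'cx': 282.9098920731478, 'cy': 216.29699393760404, 'distortion': array([-0.05723555,  0.        ,  0.        ,  0.        ,  0.        ]), 'position': array([0.51095692, 0.03586626, 0.83497454]), 'rotation': array([-0.69812925,  0.71387751, -0.03271892,  0.04386261])}
side {'vfov': 56.62117398605819, 'cx': 277.03598358633883, 'cy': 212.69274199598578, 'distortion': array([0.00027581, 0.        , 0.        , 0.        , 0.        ]), 'position': array([0.37626404, 0.51852122, 0.45524538]), 'rotation': array([-0.16330065,  0.87452649, -0.44789331,  0.0890388 ])}
```

View pics/top0.png

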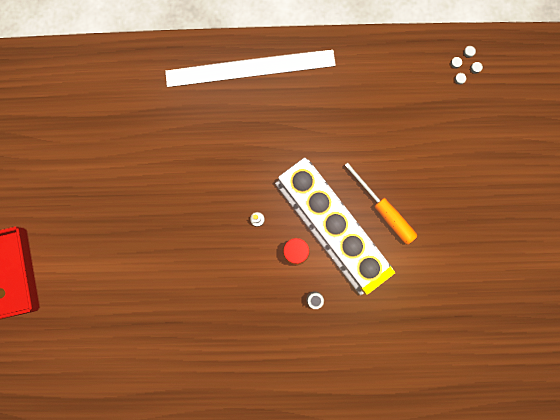

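View pics/side0.png

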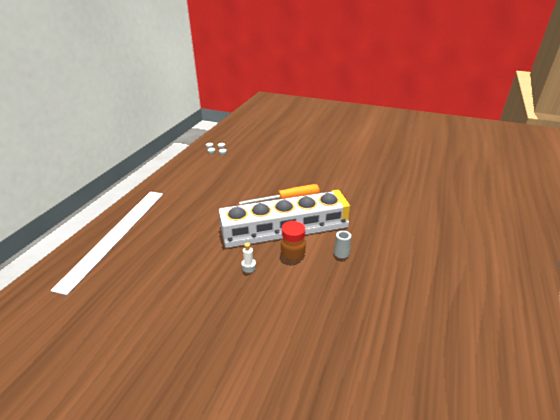

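The top view shows the yellow end at about (380,280), with tappets 1 to 5 at (370,268), (353,245), (336,224), (319,202) and (303,181). The jar (296,251), plug (257,219) and socket (316,300) are on the left, and the driver (400,215) is on the right. Next I'll measure the tappets using depth.

```bash
cat > h.py <<'E'
import numpy as np,cv2
from scipy.spatial.transform import Rotation as R
from workcell import get_calibration
def cal(n):
    c=get_calibration(n); f=210/np.tan(np.radians(c["vfov"]/2))
    return np.array([[f,0,c["cx"]],[0,f,c["cy"]],[0,0,1]]),c["distortion"],R.from_quat(c["rotation"]).as_matrix(),c["position"]
def cloud(n,d):
    K,D,Rm,t=cal(n); v,u=np.mgrid[:420,:560]
    q=cv2.undistortPoints(np.stack([u,v],-1).reshape(-1,1,2).astype(float),K,D).reshape(420,560,2)
    P=np.dstack([q,np.ones((420,560))])*d[...,None]
    return P@Rm.T+t
def pix(n,X):
    K,D,Rm,t=cal(n); return cv2.projectPoints(((np.asarray(X)-t)@Rm).reshape(-1,1,3),np.zeros(3),np.zeros(3),K,D)[0].reshape(-1,2)
E
python3 - <<'E'
from h import *
guess={"top":[(370,268),(353,245),(336,224),(319,202),(303,181)],"side":[(329,199),(307,202),(284,205),(261,209),(237,213)]}
from scipy.optimize import least_squares
for n in guess:
    z=np.load(f"{n}0.npz"); C=cloud(n,z["d"]); p=z["p"].astype(int)
    ok=z["d"]>0; print(n,"bench z",np.median(C[150:380,100:200][ok[150:380,100:200]][:,2]))
    cs=[]
    for u,v in guess[n]:
        w=13
        s=np.s_[v-w:v+w+1,u-w:u+w+1]
        m=(p[s].max(-1)<110)&ok[s]&(C[s][...,2]>.049)
        m[...]=m&(np.hypot(*(np.mgrid[-w:w+1,-w:w+1]))<(12 if n=="top" else 8))
        P=C[s][m]
        f=least_squares(lambda c:np.linalg.norm(P-c,axis=1)-.018,P.mean(0)-[0,0,.012],loss="soft_l1",f_scale=.001)
        cs.append(f.x); vv,uu=np.nonzero(m)
        print(m.sum(),"top",(f.x+[0,0,.018]).round(4),"maxz",P[:,2].max().round(4),"cent pix",(uu.mean()+u-w).round(1),(vv.mean()+v-w).round(1),"cent",P[:,:2].mean(0).round(4))
    cs=np.array(cs);dd=(cs[4]-cs[0])[:2];print("len",np.linalg.norm(dd),"yaw",np.degrees(np.arctan2(dd[1],dd[0])))
E
```

```text
top bench z 0.0006468392839663606
80 top [ 0.5108 -0.0875  0.0593] maxz 0.0565 cent pix 367.7 268.2 cent [ 0.5107 -0.0849]
66 top [ 0.5466 -0.0617  0.0595] maxz 0.0559 cent pix 350.1 245.4 cent [ 0.5474 -0.0584]
66 top [ 0.5828 -0.0361  0.0595] maxz 0.0566 cent pix 333.3 223.4 cent [ 0.5831 -0.0328]
71 top [ 0.6177 -0.0101  0.0594] maxz 0.0559 cent pix 316.7 202.4 cent [ 0.6174 -0.0073]
97 top [0.6534 0.0155 0.0596] maxz 0.0589 cent pix 300.4 180.9 cent [0.6529 0.018 ]
len 0.1759141550003164 yaw 35.85218319722364
side bench z -0.0018985801463046736
13 top [ 0.5122 -0.0852  0.0547] maxz 0.051 cent pix 329.5 200.4 cent [ 0.5094 -0.0773]
19 top [ 0.5487 -0.0619  0.0565] maxz 0.0516 cent pix 307.0 203.4 cent [ 0.5453 -0.0528]
17 top [ 0.5837 -0.0337  0.0555] maxz 0.0513 cent pix 283.8 206.8 cent [ 0.5813 -0.0271]
17 top [ 0.6207 -0.0113  0.0574] maxz 0.0527 cent pix 261.5 210.4 cent [ 0.615  -0.0025]
15 top [0.6555 0.0154 0.0562] maxz 0.051 cent pix 238.9 213.7 cent [0.6485 0.0213]
len 0.17509859227303817 yaw 35.08352723289059
```

```bash
cat >> h.py <<'E'
from workcell import manip
ROW0=np.array([.5832,-.0356]); YAW=np.radians(35.7)
def T(i): return ROW0+.044*(i-3)*np.array([np.cos(YAW),np.sin(YAW)])
def go(x,y,z):
    o=manip.get_obs(); d=np.array([x,y,z])-o["position"]
    print("shift units",(R.from_quat(o["ee_rot"]).inv().apply(d)/.04).round(3),"pos",o["position"].round(4),"F",o["ft_force"].round(2),"t",o["clock"],"w",o["grip_width"],"j",o["joint_pos"].round(2))
E
python3 - <<'E'
from h import *
for i in range(1,6): print(i,T(i).round(4), pix("top",[*T(i),.059]).round(1),pix("side",[*T(i),.059]).round(1))
go(.48,.25,.2); go(*T(1),.12)
E
```

```text
1 [ 0.5117 -0.087 ] [[369.7 267.5]] [[329.9 193.3]]
2 [ 0.5475 -0.0613] [[352.5 245.1]] [[307.5 196.7]]
3 [ 0.5832 -0.0356] [[335.4 222.8]] [[284.5 200.1]]
4 [ 0.6189 -0.0099] [[318.5 200.8]] [[260.9 203.7]]
5 [0.6547 0.0158] [[301.8 179. ]] [[236.8 207.3]]
shift units [-9.152 -5.65   0.772] pos [0.2129 0.5873 0.2306] F [-0.16  0.58  0.37] t 0.1 w 1.0007447953352082 j [-1.25  0.33 -0.06  1.46  0.02  1.35 -0.09]
shift units [-12.768 -13.297   2.782] pos [0.2129 0.5873 0.2306] F [-0.16  0.58  0.37] t 0.1 w 1.0007447953352082 j [-1.25  0.33 -0.06  1.46  0.02  1.35 -0.09]
```

```bash
python3 -m pendant '[[-0.8,-0.5,0.1,0,1],[-2,-1.3,0.2,0,1],[-3.2,-2.1,0.3,0,1],[-4.4,-2.8,0.4,0,1],[-5.5,-3.6,0.5,0,1]]' 20
python3 -m pendant '[[-1.1,-0.8,0.1,0,1],[-2.2,-1.5,0.2,0,1],[-3.2,-2.3,0.3,0,1],[-3.7,-3.4,0.3,0,1],[-4.1,-4.6,0.3,0,1]]'
python3 -c "
from h import *
go(*T(1),.12)"
```

```text
clock: 0.72
position: [0.3718, 0.3754, 0.211]
ee_rot: [0.173, 0.985, -0.0, -0.0]
ft_force: [0.0, 0.3, -0.1]
grip_width: -0.002
clock: 1.35
position: [0.4622, 0.1466, 0.1989]
ee_rot: [0.173, 0.985, -0.0, -0.0]
ft_force: [0.8, -0.1, -0.2]
grip_width: -0.005
shift units [-3.156 -5.065  1.974] pos [0.4622 0.1466 0.1989] F [ 0.77 -0.11 -0.24] t 1.35 w -0.004712985551126429 j [-0.67  0.04  0.28  1.88 -0.01  1.23  0.83]
```

```bash
python3 -m pendant '[[-0.7,-1.1,0.3,0,1],[-1.4,-2.2,0.8,0,1],[-2,-3.3,1.2,0,1],[-2.6,-4.3,1.6,0,1],[-3.0,-4.8,1.7,0,1]]'
python3 -m pendant '[[0,0,0,0,1],[0,0,0,0,1]]'
python3 - <<'E'
from h import *
from workcell import camera
go(*T(1),.075)
for n in("top","side"):
    p,d=camera(n); cv2.imwrite(f"pics/{n}1.png",p[...,::-1]); np.savez(f"{n}1.npz",p=p,d=d)
a=cv2.imread("pics/side1.png")[100:300,160:440]; cv2.imwrite("pics/side1c.png",cv2.resize(a,None,fx=2.8,fy=2.8,interpolation=cv2.INTER_CUBIC))
E
```

```text
clock: 1.98
position: [0.5087, -0.0758, 0.1302]
ee_rot: [0.174, 0.985, -0.0, -0.001]
ft_force: [0.5, -0.1, -0.4]
grip_width: 0.002
clock: 2.22
position: [0.5094, -0.0721, 0.1312]
ee_rot: [0.173, 0.985, 0.0, -0.0]
ft_force: [-0.1, 0.1, -0.1]
grip_width: -0.0
shift units [-0.181 -0.33   1.405] pos [ 0.5094 -0.0721  0.1312] F [-0.13  0.05 -0.15] t 2.225 w -0.00045440016152246585 j [-0.39  0.18  0.49  1.9  -0.09  1.09  1.36]
```

View pics/side1c.png

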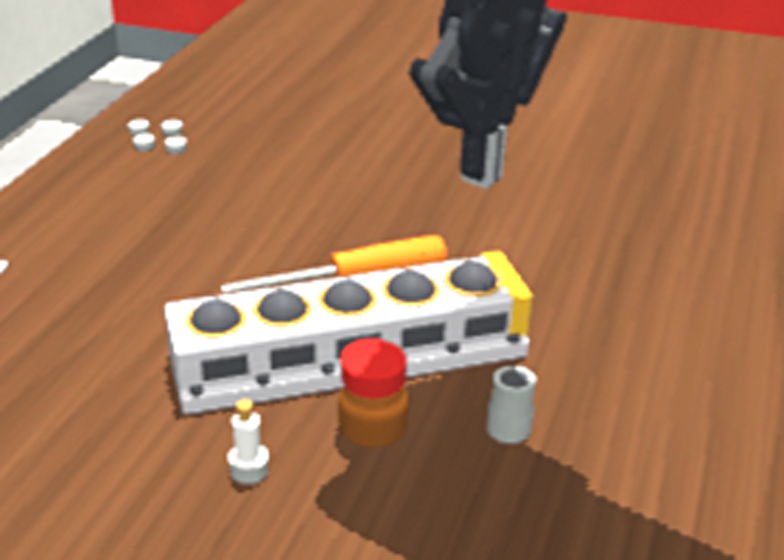

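The crop shows the shut fingers at (483,180), above tappet 1 at (473,277). All five tappets are up and the surrounding items haven't moved. I'll centre over tappet 1 and lower to z≈0.068.

```bash
python3 -m pendant '[[-0.1,-0.2,0.4,0,1],[-0.18,-0.33,0.9,0,1],[-0.18,-0.33,1.4,0,1],[-0.18,-0.33,1.6,0,1],[-0.18,-0.33,1.6,0,1]]'
python3 -c "
from h import *
go(*T(1),.0545)"
```

```text
clock: 2.95
position: [0.5115, -0.088, 0.0667]
ee_rot: [0.173, 0.985, -0.0, -0.001]
ft_force: [0.1, -0.1, 0.1]
grip_width: 0.001
shift units [0.002 0.026 0.305] pos [ 0.5115 -0.088   0.0667] F [ 0.11 -0.12  0.13] t 2.95 w 0.0011552540224557914 j [-0.35  0.28  0.49  1.94 -0.16  0.96  1.44]
```

Now press slowly.

```bash
python3 -m pendant '[[0,0.02,0.1,0,1],[0,0.02,0.2,0,1],[0,0.02,0.25,0,1],[0,0.02,0.3,0,1],[0,0.02,0.3,0,1]]'
python3 -m pendant '[[0,0,0,0,1],[0,0,0,0,1]]'
python3 -c "
from h import *
go(*T(1),.0545)"
```

```text
clock: 3.58
position: [0.5124, -0.087, 0.0554]
ee_rot: [0.173, 0.985, 0.0, 0.0]
ft_force: [0.3, 1.5, 1.3]
grip_width: 0.002
clock: 3.82
position: [0.5124, -0.0871, 0.0555]
ee_rot: [0.173, 0.985, 0.0, 0.0]
ft_force: [1.6, 0.8, 2.0]
grip_width: -0.001
shift units [ 0.017 -0.003  0.024] pos [ 0.5124 -0.0871  0.0555] F [1.61 0.77 2.03] t 3.825 w -0.0006050016355085483 j [-0.34  0.3   0.48  1.95 -0.17  0.93  1.45]
```

```bash
python3 -m pendant '[[0,0,0.03,0,1],[0,0,0.03,0,1],[0,0,0.03,0,1]]'
python3 - <<'E'
from h import *
from workcell import camera
go(*T(1),.0545)
p,d=camera("side"); np.savez("side2.npz",p=p,d=d)
a=p[150:260,200:380,::-1]; cv2.imwrite("pics/side2c.png",cv2.resize(a,None,fx=4.4,fy=4.4,interpolation=cv2.INTER_CUBIC))
E
```

```text
clock: 4.2
position: [0.5123, -0.0871, 0.0542]
ee_rot: [0.173, 0.985, 0.0, 0.0]
ft_force: [1.8, 1.2, 1.8]
grip_width: -0.001
shift units [ 0.015 -0.002 -0.009] pos [ 0.5123 -0.0871  0.0542] F [1.75 1.2  1.76] t 4.2 w -0.0010848926115755925 j [-0.34  0.3   0.48  1.95 -0.17  0.93  1.45]
```

View pics/side2c.png

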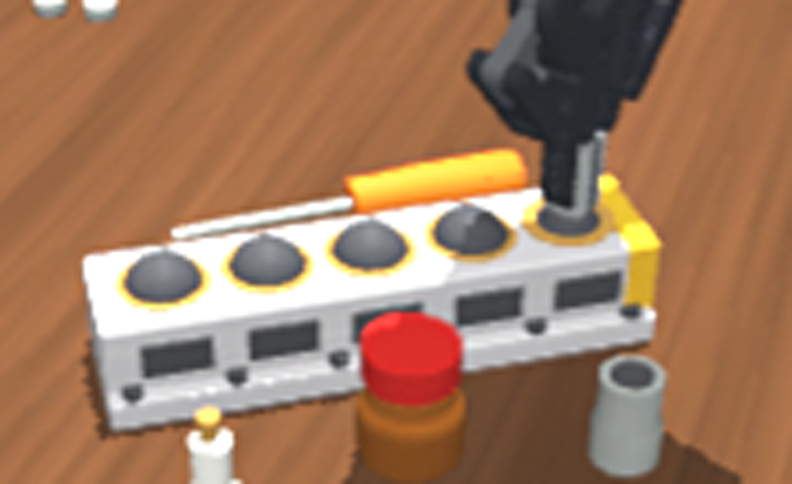

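```bash
python3 -m pendant '[[0,0,0,0,1]]'|grep -E "force|pos"; python3 -m pendant '[[0,0,0,0,1]]'|grep -E "force|pos";python3 -c "
from h import *
print(manip.get_obs()['torque'])"
for i in 1; do python3 -m pendant '[[0,0,-0.2,0,1],[0,0,-0.35,0,1],[0,0,-0.35,0,1]]'; done
python3 - <<'E'
from h import *
from workcell import camera
go(*T(2),.067); print(manip.get_obs()['torque'])
p,d=camera("top"); np.savez("top3.npz",p=p,d=d)
a=p[150:310,260:430,::-1]; cv2.imwrite("pics/top3c.png",cv2.resize(a,None,fx=3.7,fy=3.7,interpolation=cv2.INTER_CUBIC))
E
```

```text
position: [0.5122, -0.0872, 0.0541]
ft_force: [1.7, 0.3, 1.9]
position: [0.5122, -0.0871, 0.0541]
ft_force: [2.0, 0.3, 2.4]
[ 0.24135963 -0.40846146  0.03234521]
clock: 4.88
position: [0.5122, -0.0873, 0.0685]
ee_rot: [0.173, 0.985, 0.0, 0.0]
ft_force: [-0.5, 0.1, 0.2]
grip_width: 0.002
shift units [-0.607  0.911  0.039] pos [ 0.5122 -0.0873  0.0685] F [-0.47  0.13  0.23] t 4.875 w 0.002028077007456286 j [-0.35  0.28  0.49  1.94 -0.16  0.96  1.44]
[-0.02014811  0.00477496 -0.0037703 ]
```

View pics/top3c.png

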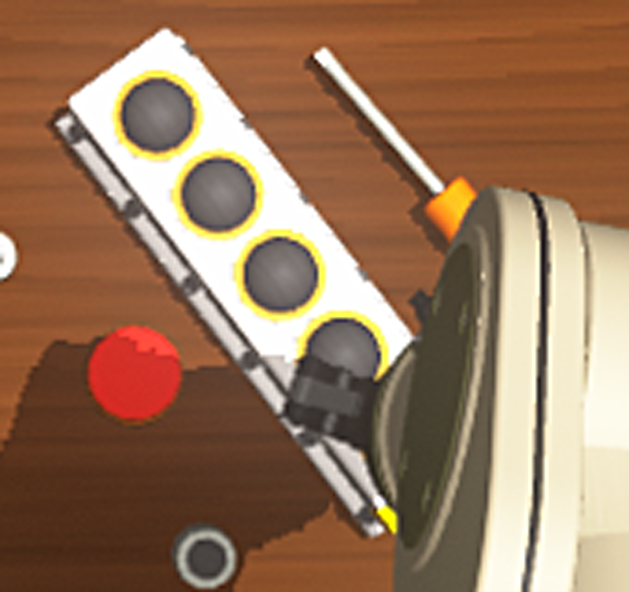

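The crop shows the gripper over the yellow end with tappet 1 hidden. Tappets 2 to 5 are up and the carrier looks unmoved. The press produced an unexpected sideways force of about 2 N, so I'll check the fingertip geometry in the depth data I already have.

Run:
```python
from h import *
z=np.load("side1.npz"); C=cloud("side",z["d"]); t=np.array([.5094,-.0721,.1312])
q=R.from_quat([.173,.985,0,0])
P=(C-t).reshape(-1,3); L=q.inv().apply(P); m=(np.linalg.norm(L[:,:2],axis=1)<.04)&(L[:,2]>-.03)&(L[:,2]<.03)&(z["d"].ravel()>0)
L=L[m]; L=L[np.argsort(-L[:,2])]
print((L[:45]*1000).round(1))
# carrier shift: tops 2..5 in images
a=np.load("top0.npz")["p"];b=np.load("top3.npz")["p"]
g=lambda p:cv2.cvtColor(p,cv2.COLOR_RGB2GRAY).astype(np.float32)
print(cv2.phaseCorrelate(g(a)[160:240,270:335].copy(),g(b)[160:240,270:335].copy()))
```

```text
[[-6.3  5.5  2.2]
 [ 0.2  5.7  1.8]
 [-0.2  8.2  0.9]
 [ 5.8  7.9  0.9]
 [ 7.2  7.   0.7]
 [-7.9  6.3  0.5]
 [-2.9  7.6  0.2]
 [ 4.7  6.4 -0.1]
 [ 9.5  7.5 -0.3]
 [-0.9  7.4 -0.4]
 [ 3.9  8.3 -0.6]
 [10.5  3.  -0.7]
 [-9.7  6.9 -1.1]
 [-5.   7.7 -1.1]
 [ 7.   6.9 -1.1]
 [ 4.1  5.8 -1.5]
 [ 1.9  8.6 -2. ]
 [ 9.4  7.5 -2.2]
 [10.9  6.7 -2.4]
 [10.9 -2.2 -2.5]
 [11.8  2.2 -2.8]
 [ 7.   7.2 -3.2]
 [11.1  4.2 -3.4]
 [11.3 -4.5 -3.7]
 [ 8.9  7.  -3.7]
 [10.6 -2.4 -4.3]
 [10.9  7.1 -4.5]
 [-0.1 11.9 -4.5]
 [ 5.9 11.7 -4.6]
 [10.5  3.5 -4.8]
 [12.1  2.9 -5.1]
 [ 6.9  7.3 -5.1]
 [10.9 -4.8 -5.4]
 [ 2.  12.2 -5.4]
 [-3.9 12.6 -5.4]
 [ 9.   7.4 -5.9]
 [ 4.  12.2 -6.1]
 [10.5  6.7 -6.1]
 [-6.1 12.5 -6.5]
 [11.5  2.3 -6.6]
 [ 6.5  6.9 -6.7]
 [10.4  3.7 -6.8]
 [ 7.4 11.2 -6.9]
 [-0.7 14.3 -7.2]
 [10.8 -4.7 -7.3]]
((0.015849495517265666, 0.006714704602970301), 1.0006564943740766)
```

The fingertip is a flat face of about 22×15 mm centred on the TCP. The carrier shift is about 0.02 px, so it hasn't moved. The sideways force was most likely friction from a small lateral correction during the descent, so I'll settle laterally before pressing from here on.

```bash
python3 -m pendant '[[-0.3,0.45,0,0,1],[-0.6,0.91,0,0,1],[-0.6,0.91,0,0,1],[-0.6,0.91,0,0,1]]'
python3 -c "
from h import *
go(*T(2),.0545)"
```

```text
clock: 5.42
position: [0.5463, -0.0617, 0.0677]
ee_rot: [0.173, 0.985, -0.0, -0.0]
ft_force: [0.2, -0.8, -0.1]
grip_width: -0.003
shift units [-0.023  0.021  0.331] pos [ 0.5463 -0.0617  0.0677] F [ 0.19 -0.8  -0.07] t 5.425 w -0.0027167717179711146 j [-0.37  0.34  0.47  1.86 -0.18  0.98  1.4 ]
```

```bash
python3 -m pendant '[[0,0,0.1,0,1],[0,0,0.2,0,1],[0,0,0.3,0,1],[0,0,0.35,0,1],[0,0,0.35,0,1]]'
python3 -m pendant '[[0,0,0,0,1],[0,0,0,0,1]]'
```

```text
clock: 6.05
position: [0.5469, -0.0613, 0.054]
ee_rot: [0.173, 0.985, -0.0, -0.0]
ft_force: [-1.8, -0.9, 3.9]
grip_width: 0.002
clock: 6.3
position: [0.5472, -0.0612, 0.0542]
ee_rot: [0.173, 0.985, 0.0, 0.0]
ft_force: [-1.4, -1.1, 2.2]
grip_width: 0.001
```

```bash
python3 -m pendant '[[0,0,-0.2,0,1],[0,0,-0.35,0,1],[-0.3,0.45,-0.35,0,1],[-0.62,0.91,-0.35,0,1],[-0.62,0.91,-0.35,0,1]]'
python3 -m pendant '[[0,0,0,0,1],[0,0,0,0,1]]'
python3 -c "
from h import *
go(*T(3),.0545)"
```

```text
clock: 6.92
position: [0.5838, -0.0338, 0.0683]
ee_rot: [0.172, 0.985, 0.0, 0.0]
ft_force: [0.1, -0.4, -0.7]
grip_width: -0.001
clock: 7.18
position: [0.5823, -0.036, 0.0682]
ee_rot: [0.173, 0.985, 0.0, -0.0]
ft_force: [-0.3, 1.5, 0.2]
grip_width: 0.003
shift units [-0.017  0.016  0.342] pos [ 0.5823 -0.036   0.0682] F [-0.27  1.5   0.22] t 7.175 w 0.003046337091654988 j [-0.38  0.41  0.45  1.77 -0.21  1.01  1.37]
```

```bash
python3 -m pendant '[[0,0,0.1,0,1],[0,0,0.2,0,1],[0,0,0.3,0,1],[0,0,0.35,0,1],[0,0,0.35,0,1]]'
python3 -m pendant '[[0,0,0,0,1],[0,0,0,0,1]]'
python3 -m pendant '[[0,0,-0.2,0,1],[0,0,-0.35,0,1],[-0.3,0.45,-0.35,0,1],[-0.62,0.91,-0.35,0,1],[-0.62,0.91,-0.35,0,1]]'
python3 -m pendant '[[0,0,0,0,1],[0,0,0,0,1]]'
python3 -c "
from h import *
go(*T(4),.0545)"
```

```text
clock: 7.8
position: [0.5827, -0.0354, 0.054]
ee_rot: [0.173, 0.985, -0.0, -0.0]
ft_force: [-1.2, -0.1, 2.0]
grip_width: -0.002
clock: 8.05
position: [0.5828, -0.0354, 0.0542]
ee_rot: [0.173, 0.985, 0.0, -0.0]
ft_force: [-1.5, -0.8, 2.0]
grip_width: 0.001
clock: 8.68
position: [0.6195, -0.008, 0.0683]
ee_rot: [0.172, 0.985, 0.0, 0.0]
ft_force: [-0.7, -0.1, -0.9]
grip_width: 0.002
clock: 8.93
position: [0.6181, -0.0103, 0.0682]
ee_rot: [0.173, 0.985, -0.0, -0.0]
ft_force: [-0.9, -0.3, 0.5]
grip_width: 0.001
shift units [-0.016  0.016  0.343] pos [ 0.6181 -0.0103  0.0682] F [-0.92 -0.34  0.48] t 8.925 w 0.0013624862178503434 j [-0.4   0.48  0.44  1.68 -0.23  1.04  1.33]
```

```bash
python3 -m pendant '[[0,0,0.1,0,1],[0,0,0.2,0,1],[0,0,0.3,0,1],[0,0,0.35,0,1],[0,0,0.35,0,1]]'
python3 -m pendant '[[0,0,0,0,1],[0,0,0,0,1]]'
python3 -m pendant '[[0,0,-0.2,0,1],[0,0,-0.35,0,1],[-0.3,0.45,-0.35,0,1],[-0.62,0.91,-0.35,0,1],[-0.62,0.91,-0.35,0,1]]'
python3 -m pendant '[[0,0,0,0,1],[0,0,0,0,1]]'
python3 - <<'E'
from h import *
from workcell import camera
go(*T(5),.0545)
p,d=camera("side")
a=p[150:260,200:380,::-1]; cv2.imwrite("pics/side4c.png",cv2.resize(a,None,fx=4.4,fy=4.4,interpolation=cv2.INTER_CUBIC))
E
```

```text
clock: 9.55
position: [0.6185, -0.0097, 0.054]
ee_rot: [0.173, 0.985, -0.0, -0.0]
ft_force: [-1.7, -0.4, 2.5]
grip_width: 0.003
clock: 9.8
position: [0.6185, -0.0097, 0.0542]
ee_rot: [0.173, 0.985, -0.0, -0.0]
ft_force: [-1.7, -1.0, 2.4]
grip_width: 0.0
clock: 10.42
position: [0.6551, 0.0179, 0.0682]
ee_rot: [0.172, 0.985, 0.0, 0.0]
ft_force: [-0.3, -0.5, -0.1]
grip_width: -0.002
clock: 10.68
position: [0.6539, 0.0155, 0.0683]
ee_rot: [0.173, 0.985, -0.0, -0.0]
ft_force: [0.1, -0.6, 0.3]
grip_width: 0.001
shift units [-0.016  0.014  0.344] pos [0.6539 0.0155 0.0683] F [ 0.13 -0.62  0.31] t 10.675 w 0.0006613077423760949 j [-0.41  0.55  0.42  1.57 -0.25  1.07  1.3 ]
```

View pics/side4c.png

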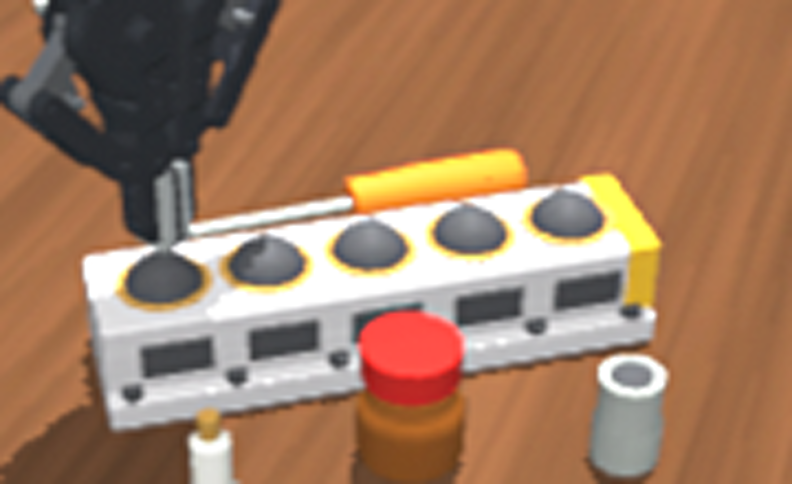

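The crop shows tappets 1 to 4 (567,213), (468,229), (370,245), (266,262) fully up again, with the fingers hovering over tappet 5 at (165,275). The carrier and the other items haven't moved. Next is the last press, which I'll hold.

```bash
python3 -m pendant '[[0,0,0.1,0,1],[0,0,0.2,0,1],[0,0,0.3,0,1],[0,0,0.35,0,1],[0,0,0.35,0,1]]'
python3 -m pendant '[[0,0,0,0,1],[0,0,0,0,1],[0,0,0,0,1],[0,0,0,0,1]]'
python3 - <<'E'
from h import *
from workcell import camera
go(*T(5),.0545)
p,d=camera("side")
a=p[150:260,200:380,::-1]; cv2.imwrite("pics/side5c.png",cv2.resize(a,None,fx=4.4,fy=4.4,interpolation=cv2.INTER_CUBIC))
go(*T(5),.0545)
E
```

```text
clock: 11.35
position: [0.6542, 0.0161, 0.054]
ee_rot: [0.173, 0.985, -0.0, -0.0]
ft_force: [-1.9, -0.1, 2.0]
grip_width: -0.002
clock: 11.85
position: [0.6542, 0.0162, 0.0541]
ee_rot: [0.173, 0.985, 0.0, -0.0]
ft_force: [-1.6, -0.7, 2.6]
grip_width: -0.0
shift units [-0.014 -0.006 -0.01 ] pos [0.6542 0.0162 0.0541] F [-1.56 -0.66  2.59] t 11.85 w -0.0001145402843815389 j [-0.4   0.57  0.42  1.58 -0.25  1.05  1.31]
shift units [-0.013 -0.006 -0.01 ] pos [0.6543 0.0162 0.0541] F [-1.81 -0.46  2.63] t 11.9 w 0.003988714993641504 j [-0.4   0.57  0.42  1.58 -0.25  1.05  1.31]
```

View pics/side5c.png

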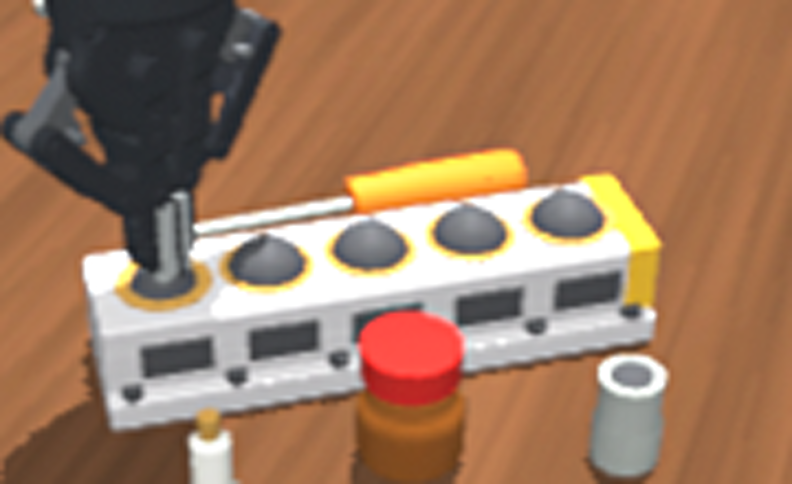

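The fingertips are holding tappet 5 part-way down at (165,285). The other four are up and nothing has moved.

```bash
python3 -c "
from workcell import hand_in
print(hand_in())"
```

```text
the job is handed in; nothing more can be done
None
```

I pressed the tappets in order from 1 (yellow end) to 5 with the shut fingertips and lifted clear between them. Each went down about 5 mm of its 9 mm travel, judged from the fingertip height of about 54 mm against 59 mm when up. I handed in at about 11.9 s, still holding tappet 5 down.

- **Final state:** the last side picture shows tappets 1–4 fully up, tappet 5 part-way down, and the carrier and nearby items apparently where they were. The force on tappet 5 was about 2.6 N, close to what its spring should give at that depth.
- **Sticking:** no sign of it. Vertical forces were steady at about 2–2.6 N on every press, and tappets 1–4 had all come back up in the picture taken before the last press.
- **Carrier movement:** measured only once, after the first press, at about 0.02 pixel. After that I judged it by eye from the pictures.
- **Unexpected reading:** each press also showed about 1–2 N of sideways force, which is more than an oiled dome should give. I think it is friction from the arm settling sideways by less than a millimetre, but I did not confirm that.

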